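# Close the piston cell and draw its rod to the red band

### The job

Put the black spacer ring over the steel rod and down flat onto the floor of the cell's blue-walled pocket, then put the brass disc over the rod flat on top of the spacer. Then grip the rod and draw it straight up, never out of the barrel, until its red band stands half out of the top of the brass disc with both rings still seated, and finish there still holding the rod: do not let go. Leave the other things on the worktop where they stand.

Things in the scene. Friction and masses are not known exactly. Their poses are not given: they have to be found in the camera images.
- fixture: Piston cell bolted down upright, immovable; origin: centre of its underside, on the vertical bore axis, z up. Dark flange 90 mm across, 12 mm high; silver barrel 52 mm across; ring-shaped pocket on top, floor at z=60 mm, two blue arc walls on its own +x and -x sides, open towards its own +y and -y. A 13 mm bore runs down the axis from the pocket floor to a closed bottom at z=6 mm.
- pocket_floor (a point): Centre of the pocket floor, axes as the fixture's. Pocket 48 mm inside, walls to 26 mm above this floor (outer edge about 33 mm from the axis; upper 8 mm lean outwards as a lead-in). The gaps at +y and -y are about 33 mm wide, so fingers closing along the fixture's y can lower a ring right to the floor; seat 63 mm across below.
- rod: Loose steel piston rod, 12 mm diameter, 108 mm long, about 90 g, standing in the bore with its foot on the bottom; drops back if let go. Origin: centre of its foot, z along it. Red band from 36 to 48 mm above the foot, hidden in the barrel at first. With both rings in, 26 mm of rod stands above the disc to grip; lifted 40 mm, the band's middle is level with the disc's top.
- rod_top (a point): Centre of the rod's rounded top end, 108 mm above its foot: at rest 114 mm above the worktop. The end is rounded like a ball.
- spacer: Loose black plastic spacer ring, 44 mm outside diameter, 20 mm hole, 14 mm tall, 40 g, lying flat on the worktop at the left. Origin at the centre of its underside, z up. To be gripped across its outside.
- top_disc: Loose brass top disc, 44 mm outside diameter, 15 mm hole, 14 mm tall, 90 g, lying flat on the worktop at the left. Origin at the centre of its underside, z up. To be gripped across its outside.
- jar_a: Bystander: red-lidded white sample jar near the robot, 43 mm across, 66 mm tall. Origin at the centre of its underside.
- white_jar: Bystander: all-white screw-lid jar near the robot, 49 mm across, 52 mm tall. Origin at the centre of its underside.
- brown_bottle: Bystander: brown bottle with black cap on the right, 42 mm across, 84 mm tall. Origin at the centre of its underside.
- cream_pot: Bystander: small cream-coloured pot on the right, 36 mm across, 33 mm tall. Origin at the centre of its underside.
- jar_b: Bystander: red-lidded white sample jar at the back left, 43 mm across, 66 mm tall. Origin at the centre of its underside.
Mind the look-alikes: they are no part of the job. There is more than one size of the top_disc; the one meant has the size given above.

How it is judged:
On the way, in this order (a step that is already met when the one before it is completed fails the run):
1. the spacer lies flat on the pocket floor, round the rod, let go (z of spacer in the frame of pocket_floor between -0.003 and 0.003 m and horizontal distance between spacer and pocket_floor below 0.005 m and angle between spacer's own z axis and vertical below 0.08 rad and contact force between the fingers and spacer below 0.5 N and horizontal distance between rod and fixture below 0.003 m and angle between the z axis of rod and the z axis of fixture, either way round below 0.06 rad), for 0.2 s.
2. the brass disc lies flat on the spacer, round the rod, let go, with the rod still down in its bore (z of spacer in the frame of pocket_floor between -0.003 and 0.003 m and horizontal distance between each of spacer, top_disc and pocket_floor below 0.005 m and angle between each of spacer, top_disc's own z axis and vertical below 0.08 rad and z of top_disc in the frame of pocket_floor between 0.011 and 0.017 m and contact force between the fingers and top_disc below 0.5 N and horizontal distance between rod and fixture below 0.003 m and angle between the z axis of rod and the z axis of fixture, either way round below 0.06 rad and z of rod in the frame of fixture below 0.02 m), for 0.2 s.
3. the rod is drawn up until its red band is partway out of the brass disc, in the fingers (z of rod in the frame of fixture between 0.04 and 0.052 m and horizontal distance between rod and fixture below 0.003 m and angle between the z axis of rod and the z axis of fixture, either way round below 0.06 rad and contact force between the fingers and rod above 1.5 N), for 0.2 s.
At the end, for the whole second after the job is handed in: Fingers hold the rod (over 1.5 N, below 10 mm/s) 34 to 46 mm above rest, so the disc's top is within the red band, foot in the bore (3 mm, 0.06 rad); spacer on the pocket floor and disc on it, each within 3 mm of seated height, 5 mm of the axis, 0.08 rad of level, not touched by the fingers (all of step 3 and z of spacer in the frame of pocket_floor between -0.003 and 0.003 m and horizontal distance between each of spacer, top_disc and pocket_floor below 0.005 m and angle between each of spacer, top_disc's own z axis and vertical below 0.08 rad and z of top_disc in the frame of pocket_floor between 0.011 and 0.017 m and contact force between the fingers and spacer below 0.5 N and contact force between the fingers and top_disc below 0.5 N and linear speed of rod below 0.01 m/s); the arm keeps its last pose, push and grip.
It fails at once if one of the loose jars, the brown bottle or the cream pot was pushed more than 40 mm (distance of any of jar_a, white_jar, brown_bottle, cream_pot, jar_b from where it was at the start of the episode above 0.04 m).
It fails at once if one of the loose jars, the brown bottle or the cream pot was tipped over (angle between any of jar_a, white_jar, brown_bottle, cream_pot, jar_b's own z axis and vertical above 0.5 rad).
It fails at once if the rod was pulled right out of the barrel's bore (z of rod in the frame of fixture above 0.062 m).
It also fails if it takes over 70 s, if anything falls off the work surface, if the arm or the gripper's body presses on something with over 40 N, if the wrist force passes 120 N, or if a joint passes its speed limit or range.

### The arm

A 7-joint arm with a two-finger parallel gripper is mounted at the origin on a cart in front of the work surface, level with it; the furniture and walls round the work are solid. World frame = base frame: x ahead of the robot, y to its left, z up, the work surface at z = 0. Lengths are in m, angles in rad, forces in N, time in s.
With the tool pointing down it reaches from about 0.4 to 0.85 m from the base axis. Payload 4.5 kg.
Tool frame: the origin (TCP) lies at the very end of the fingers, on their centre line; the grasp point (between the pads) lies 19 mm behind it; z points along the fingers, y is the line along which they close (so a half turn about z gives the same grasp; the last joint's range is limited). The gripper opens to 88 mm and grips with 3 to 60 N. Pads are 18 mm wide; open, the fingers measure 123 mm over their backs; the gripper's body (75 mm by 187 mm) begins 45 mm behind the grasp point.
Start: joints at [-1.098, 0.689, -0.195, 1.565, 0.157, 0.902, -0.215], TCP at [0.266, 0.566, 0.202] pointing down, gripper open.
Joint ranges: [-3.01, 3.01], [-0.46, 2.08], [-1.47, 1.51], [0.13, 2.56], [-1, 4.14], [0.04, 2.09], [-2.66, 2.66]. Speed limits (rad/s): [2.57, 2.57, 3.14, 3.14, 3.14, 3.14, 3.14].

### API

Orientations are given as a rotation vector (axis times angle).
In Python, from station import bot, eyes, hand_in gives the robot as it stands. The module is installed in compiled form; this text tells all that it offers.
- The arm moves only by the tool jog_arm, never from a script. Its argument "steps" is a list of rows, each a list of 3 entries, a list of its own where there are three numbers: the shift along the tool's x, y, z in mm, then the turn about the tool's z in rad, then the finger opening in mm, from 0 to 88.1. A call has 1 to 20 rows; each row shifts and turns the commanded pose from where the row before left it, along the tool's axes as they then stand; what a row does not reach is not made up. A row lasts 1/12 s, in which the tool goes at most 41.7 mm and 7.16 degrees, less where a joint would pass 70% of its speed; a pose out of reach is approached as far as the arm can. A call with a gripper value outside its range is refused whole. The fingers move at their own pace and stop on an object; the grip force is fixed at half the most. Time passes only in rows, so rows that do not move let the fingers close. It gives the time, the measured TCP pose, the force, the opening and the grip force at its end, in the units of the state.
- bot.get_obs(): the state, without advancing time (a new reading comes with each control period).
- eyes.read_camera(name): name is "side" or "top" or "wrist"; returns a dict with "img" (480x640x3 uint8, red, green, blue), "fx", "fy", "cx", "cy" (pixels), "T" (4x4, takes a point from camera to world coordinates). Camera axes: x right, y down, z forward; pixel columns grow to the right and rows downward; lengths in m; the calibration is good to about 2 mm. A picture is of the moment at which its call begins. There is no depth.
- hand_in(): hands the job in; it is judged then, once.
The state is a dict: "t": time; "q": joint angles; "joint_velocities": joint speeds; "joint_torque": joint torques, N m; "position": TCP position; "ee_rot": TCP orientation; "force": force on the tool from outside, world axes, zero at the start; "wrist_torque": the same for the moment, N m; "width": finger opening in m; "finger_force": force on a finger pad.
Only numpy, scipy, OpenCV 4.12 (cv2) and the standard library are available. Lean on these libraries where they do the work, as an engineer would, in place of code of your own. Each camera call takes 0.05 s, during which the arm holds its last target. There are 200 camera calls.

## Working session

There is one attempt and no reset: what is moved stays moved. The work goes in short steps, Python scripts to look and compute and a tool call to move; the robot and the scene stay as the last step left them, time stands still between calls to the robot, and variables do not carry over. Pictures are saved under pics/ and viewed, at most 10 in all, crops included, and the job is handed in when it is done.

Besides the shell and the picture viewer there is one more tool, called after "Emit:" as a command line: name --argument value ..., lists and objects as JSON in quotes. jog_arm: Moves the arm, as the interface text tells. Its arguments: {"type":"object","properties":{"steps":{"type":"array"}},"required":["steps"]}

```bash
mkdir -p pics; cat > h.py <<'E'
import numpy as np, cv2
from station import bot, eyes
from scipy.spatial.transform import Rotation as R
def cam(n):
    c=eyes.read_camera(n); return c
def ray(c,u,v,z):
    d=c["T"][:3,:3]@np.array([(u-c["cx"])/c["fx"],(v-c["cy"])/c["fy"],1]); o=c["T"][:3,3]
    return o+d*(z-o[2])/d[2]
def proj(c,p):
    T=np.linalg.inv(c["T"]); q=T[:3,:3]@np.array(p)+T[:3,3]
    return np.array([c["fx"]*q[0]/q[2]+c["cx"],c["fy"]*q[1]/q[2]+c["cy"]])
def save(n,img): cv2.imwrite(f"pics/{n}.png",cv2.cvtColor(img,cv2.COLOR_RGB2BGR))
E
python3 - <<'E'
from h import *
o=bot.get_obs(); print(o["position"],o["ee_rot"],R.from_rotvec(o["ee_rot"]).as_matrix().round(3),o["width"])
for n in("top","side"):
    c=cam(n); save(n+"0",c["img"]); print(n,c["fx"],c["cx"],c["cy"],c["T"].round(3))
E
```

```text
[0.26524132 0.56512505 0.20072148] [-6.83409333e-01 -3.06608847e+00  2.90151167e-03] [[-0.905  0.425 -0.001]
 [ 0.425  0.905 -0.002]
 [-0.    -0.002 -1.   ]] 0.08791919661658065
top 542.6426464452389 309.21757986288253 228.90060666181495 [[-0.003 -0.98   0.198  0.295]
 [-1.     0.004  0.004  0.102]
 [-0.004 -0.198 -0.98   1.251]
 [ 0.     0.     0.     1.   ]]
side 549.3541893644547 319.9803006399692 246.25713321490406 [[-0.979  0.095 -0.181  0.75 ]
 [ 0.204  0.455 -0.867  1.192]
 [-0.    -0.886 -0.465  0.693]
 [ 0.     0.     0.     1.   ]]
```

View pics/top0.png

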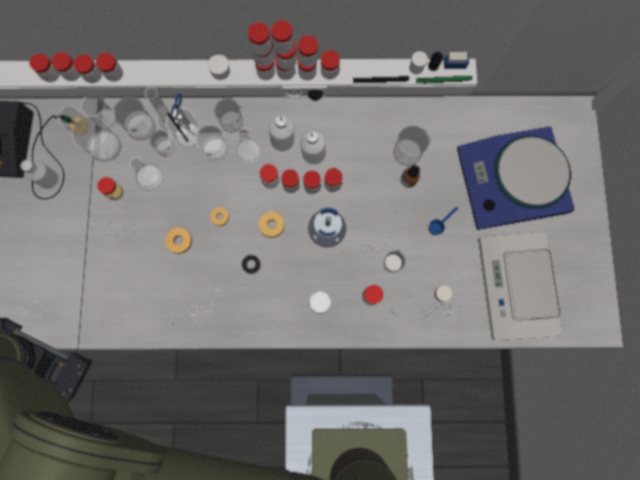

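View pics/side0.png

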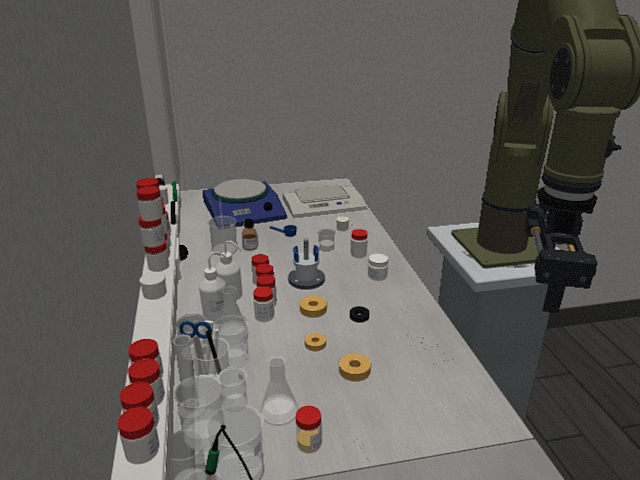

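Top view: brass candidates are at (178,240) and (271,224), both large at about 26 px, and at (219,216), small at about 18 px ≈ 44 mm. The only black ring is at (251,264), and the cell is at (327,226). I'll measure these and check with one crop.

```bash
python3 - <<'E'
from h import *
c=cam("top"); im=c["img"]; hsv=cv2.cvtColor(im,cv2.COLOR_RGB2HSV)
def comps(m,z,lo,box):
    x0,y0,x1,y1=box; k=np.zeros_like(m); k[y0:y1,x0:x1]=m[y0:y1,x0:x1]
    cs,_=cv2.findContours(k,cv2.RETR_EXTERNAL,cv2.CHAIN_APPROX_NONE)
    for q in cs:
        if cv2.contourArea(q)<lo: continue
        (u,v),(w,h),a=cv2.fitEllipse(q) if len(q)>5 else cv2.minAreaRect(q)
        p=ray(c,u,v,z); s=np.linalg.norm(c["T"][:3,3]-p)/c["fx"]*1000
        print((round(u,1),round(v,1)),p.round(4),"diam mm",round((w+1)*s,1),round((h+1)*s,1))
print("brass");comps(cv2.inRange(hsv,(10,90,90),(30,255,255)),.014,60,(150,190,300,260))
print("black");comps(cv2.inRange(hsv,(0,0,0),(180,255,60)),.014,60,(235,250,268,280))
print("blue");comps(cv2.inRange(hsv,(100,100,20),(125,255,255)),.086,4,(300,195,355,255))
cr=im[190:280,160:360]; save("crop1",cv2.resize(cr,(800,360),interpolation=cv2.INTER_CUBIC))
c=cam("side"); save("crop2",cv2.resize(c["img"][220:390,250:400],(640,725)[:2],interpolation=cv2.INTER_CUBIC)[:600])
E
```

```text
brass
(177.7, 239.9) [0.5198 0.4111 0.014 ] diam mm 60.5 62.5
(271.1, 223.8) [0.5571 0.195  0.014 ] diam mm 59.0 59.5
(219.2, 216.2) [0.576  0.3165 0.014 ] diam mm 42.7 43.2
black
(250.7, 264.0) [0.4631 0.2407 0.014 ] diam mm 37.9 38.8
blue
(326.9, 231.4) [0.5246 0.0674 0.086 ] diam mm 14.1 30.7
(328.7, 210.7) [0.5709 0.0629 0.086 ] diam mm 11.0 32.5
```

View pics/crop1.png

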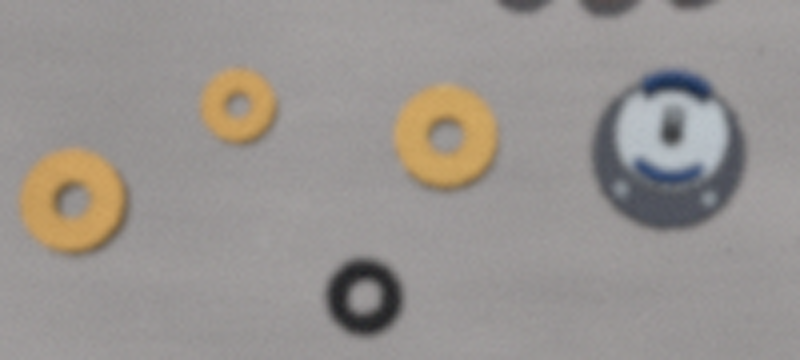

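The crop confirms it: of the three brass discs, the small one at top-image (219,216) measures about 43 mm and is the one meant; the others are about 60 mm. The black ring is at (251,264). I'll go above the spacer.

Emit:
jog_arm --steps '[[[0, 0, 0], -0.115, 88], [[0, 0, 0], -0.115, 88], [[0, 0, 0], -0.113, 88], [[-19, -25.3, 4], 0, 88], [[-19, -25.3, 4], 0, 88], [[-19, -25.3, 4], 0, 88], [[-19, -25.3, 4], 0, 88], [[-19, -25.3, 4], 0, 88], [[-19, -25.3, 4], 0, 88], [[-19, -25.3, 4], 0, 88], [[-19, -25.3, 4], 0, 88], [[-19, -25.3, 4], 0, 88], [[-19, -25.3, 4], 0, 88], [[-19, -25.3, 4], 0, 88], [[-19, -25.3, 4], 0, 88], [[0, 0, 0], 0, 88], [[0, 0, 0], 0, 88], [[0, 0, 0], 0, 88]]'

```text
t: 1.7
position: [0.4632, 0.2425, 0.1536]
ee_rot: [-0.15, -3.138, -0.002]
force: [-0.1, 0.5, -1.1]
width: 0.0882
finger_force: 0.0
```

```bash
python3 - <<'E'
from h import *
o=bot.get_obs(); print(o["position"],R.from_rotvec(o["ee_rot"]).as_matrix().round(4),o["force"])
c=cam("wrist"); save("w1",c["img"]); print(c["fx"],c["T"].round(3)); print(proj(c,[.463,.241,.014]))
E
```

```text
[0.46320633 0.24251781 0.15356369] [[-9.954e-01  9.550e-02 -2.000e-04]
 [ 9.550e-02  9.954e-01  1.000e-03]
 [ 3.000e-04  1.000e-03 -1.000e+00]] [-0.05831622  0.54147189 -1.12915257]
347.3639440141809 [[ 0.095  0.956  0.277  0.392]
 [ 0.995 -0.091 -0.026  0.249]
 [ 0.001  0.278 -0.96   0.337]
 [ 0.     0.     0.     1.   ]]
[318.24527771 212.11147147]
```

View pics/w1.png

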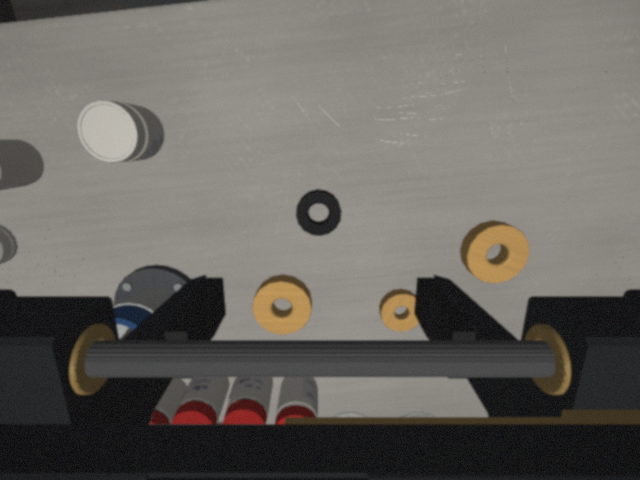

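The wrist view shows the spacer at (318,212), exactly where my estimate projects. I'll descend and grip.

Emit:
jog_arm --steps '[[[0, -1.5, 15], 0, 88], [[0, 0, 20], 0, 88], [[0, 0, 25], 0, 88], [[0, 0, 25], 0, 88], [[0, 0, 25], 0, 88], [[0, 0, 20], 0, 70], [[0, 0, 10], 0, 60], [[0, 0, 7], 0, 52], [[0, 0, 3], 0, 46], [[0, 0, 0], 0, 40], [[0, 0, 0], 0, 35], [[0, 0, 0], 0, 30], [[0, 0, 0], 0, 30], [[0, 0, 0], 0, 30], [[0, 0, 0], 0, 30], [[0, 0, 0], 0, 30]]'

```text
t: 3.08
position: [0.4635, 0.2403, 0.0038]
ee_rot: [0.151, 3.138, 0.001]
force: [-0.7, 0.1, -0.2]
width: 0.0298
finger_force: 0.0
```

The fingers closed to 30 mm with no force, so the grip missed. I'll raise and look.

```bash
python3 - <<'E'
from h import *
o=bot.get_obs(); print(o["width"],o["finger_force"])
c=cam("wrist"); s=cam("side"); u,v=proj(s,[.463,.241,.01]).astype(int)
a=c["img"][100:400,120:520]; b=cv2.resize(s["img"][v-60:v+40,u-65:u+68],(400,300),interpolation=cv2.INTER_CUBIC)
save("g1",np.hstack([a,b]))
E
```

```text
0.029823878914693326 0.0
```

View pics/g1.png

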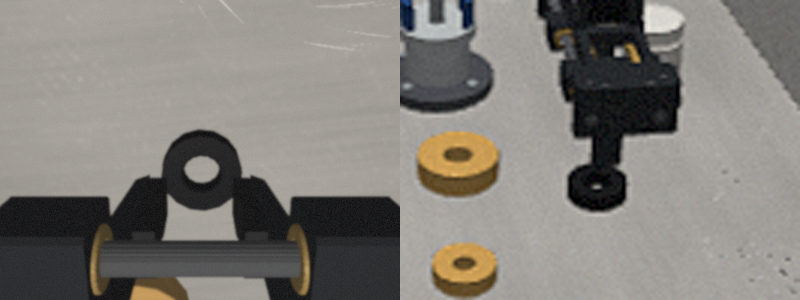

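```bash
python3 - <<'E'
from h import *
o=bot.get_obs(); c=cam("wrist"); M=R.from_rotvec(o["ee_rot"]).as_matrix(); t=o["position"]
print("ring",ray(c,322,269,.014),"tcp",t)
for p in ([0,15,0],[0,-15,0],[9,15,0],[-9,15,0],[9,-15,0],[-9,-15,0]): print(p,proj(c,t+M@np.array(p)/1000))
s=cam("top");g=cv2.cvtColor(s["img"],cv2.COLOR_RGB2HSV);u,v=proj(s,[.44,.24,.014]);print(u,v,(g[int(v)-12:int(v)+14,int(u)-14:int(u)+14,2]<60).astype(int).sum(0))
E
```

```text
ring [0.4613251  0.24150455 0.014     ] tcp [0.46335455 0.24030257 0.00361905]
[0, 15, 0] [346.65228142 265.66713606]
[0, -15, 0] [293.54301168 265.63127627]
[9, 15, 0] [347.01216708 250.57042508]
[-9, 15, 0] [346.30147851 280.38283785]
[9, -15, 0] [293.21537122 250.53451001]
[-9, -15, 0] [293.86238342 280.34704199]
250.8707532787537 273.9979473533961 [4 5 4 5 4 5 3 5 3 4 3 4 5 4 5 4 4 3 3 6 3 2 3 4 2 4 4 4]
```

```bash
python3 - <<'E'
from h import *
c=cam("wrist"); s=cam("side"); u,v=proj(s,[.463,.241,.02]).astype(int)
g=lambda a:(255*(a/255.)**0.4).astype(np.uint8)
a=cv2.resize(c["img"][210:310,255:388],(400,300),interpolation=cv2.INTER_CUBIC); b=cv2.resize(s["img"][v-30:v+30,u-40:u+40],(400,300),interpolation=cv2.INTER_CUBIC)
save("g2",g(np.hstack([a,b])))
E
```

```text
(no output)
```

View pics/g2.png

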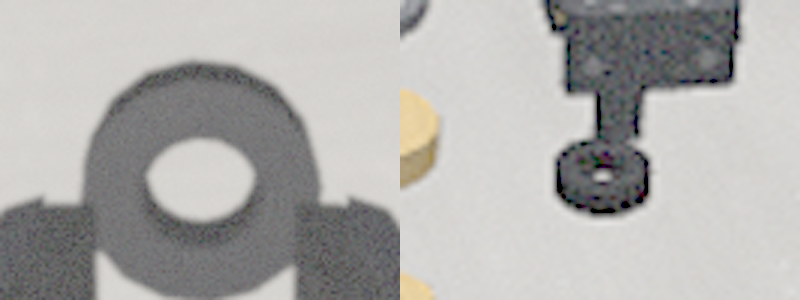

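The enhanced view shows the fingers ending above the ring, which is unmoved. I'll check at what depth the visible fingertips really are.

```bash
python3 - <<'E'
from h import *
o=bot.get_obs(); c=cam("wrist"); s=cam("side"); M=R.from_rotvec(o["ee_rot"]).as_matrix(); t=o["position"]
u,v=proj(s,[.463,.241,.02]).astype(int)
print("seen wrist 286.7/355.7,277 ; side finger end", u-40+(618-400)/5, v-30+140/5)
for h in (0,10,15,20,25,30,35): print(h,[proj(c,t+M@np.array([x,y,-h])/1000).round(1) for x,y in((9,-15),(9,15))],proj(s,t+M@np.array([0,15,-h])/1000).round(1),proj(s,t+M@np.array([0,32,-h])/1000).round(1))
E
```

```text
seen wrist 286.7/355.7,277 ; side finger end 362.6 307.0
0 [array([293.2, 250.6]), array([347. , 250.6])] [360.7 319.2] [362.1 323.8]
10 [array([291.9, 256.7]), array([348.5, 256.7])] [360.8 315.4] [362.2 320. ]
15 [array([291.1, 259.9]), array([349.2, 260. ])] [360.9 313.5] [362.3 318. ]
20 [array([290.3, 263.4]), array([350. , 263.5])] [361.  311.5] [362.4 316.1]
25 [array([289.5, 267.1]), array([350.9, 267.1])] [361.1 309.6] [362.5 314.1]
30 [array([288.6, 271. ]), array([351.8, 271. ])] [361.2 307.6] [362.6 312.1]
35 [array([287.7, 275.1]), array([352.8, 275.1])] [361.2 305.7] [362.7 310.2]
```

Both views agree: the real fingertips sit about 35 mm behind the reported TCP, so they never reached the ring. I'll open and go down in stages, watching the force.

Emit:
jog_arm --steps '[[[0, 0, 0], 0, 60], [[0, 0, 0], 0, 88], [[0, 0, 0], 0, 88], [[0, 0, 0], 0, 88], [[0, 0, 0], 0, 88], [[0, 0, 5], 0, 88], [[0, 0, 5], 0, 88], [[0, 0, 5], 0, 88], [[0, 0, 5], 0, 88], [[0, 0, 0], 0, 88]]'

```text
t: 4.32
position: [0.4626, 0.24, -0.0177]
ee_rot: [-0.15, -3.137, 0.002]
force: [0.1, 0.3, -0.4]
width: 0.0881
finger_force: 0.0
```

```bash
python3 - <<'E'
from h import *
o=bot.get_obs(); print(o["position"],o["force"],o["width"])
c=cam("wrist"); s=cam("side"); u,v=proj(s,[.463,.241,.02]).astype(int); print(u,v)
g=lambda a:(255*(a/255.)**0.4).astype(np.uint8)
a=cv2.resize(c["img"][200:350,200:440],(480,300)); b=cv2.resize(s["img"][v-50:v+50,u-53:u+53],(318,300),interpolation=cv2.INTER_CUBIC)
save("g3",g(np.hstack([a,b])))
E
```

```text
[ 0.46260912  0.24001368 -0.01768694] [ 0.07279556  0.26732861 -0.42368011] 0.08810191551169275
359 309
```

View pics/g3.png

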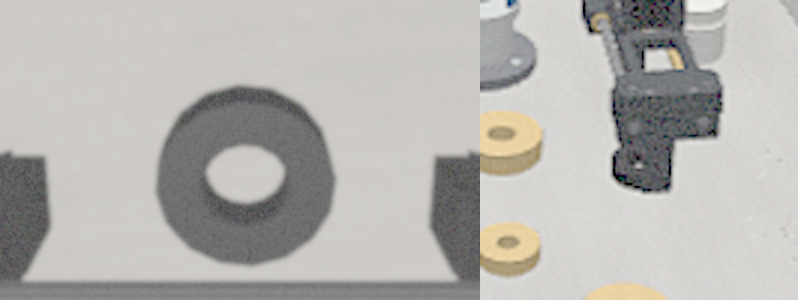

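No contact at a reported z of −18 mm, so the offset is confirmed. I'll continue down carefully.

Emit:
jog_arm --steps '[[[0, 0, 4], 0, 88], [[0, 0, 4], 0, 88], [[0, 0, 2], 0, 88], [[0, 0, 0], 0, 88]]'

```text
t: 4.75
position: [0.4631, 0.2402, -0.027]
ee_rot: [-0.15, -3.137, 0.001]
force: [0.5, 0.2, 0.2]
width: 0.0881
finger_force: 0.0
```

Emit:
jog_arm --steps '[[[0, 0, 2], 0, 88], [[0, 0, 1], 0, 88], [[0, 0, 0], 0, 88]]'

```text
t: 5.0
position: [0.4632, 0.2403, -0.0297]
ee_rot: [-0.15, -3.138, 0.0]
force: [-0.4, 0.8, 0.6]
width: 0.088
finger_force: 0.0
```

```bash
python3 - <<'E'
from h import *
o=bot.get_obs(); print(o["position"],o["force"]); M=R.from_rotvec(o["ee_rot"]).as_matrix(); t=o["position"]
c=cam("wrist"); g=c["img"].max(2)
# inner edge columns of fingers for rows
for r in range(262,300,4):
    row=g[r]; L=[x for x in range(150,290) if row[x]<70]; Rr=[x for x in range(360,500) if row[x]<70]
    print(r,max(L,default=0),min(Rr,default=0))
s=cam("side")
for x in (-9,0,9):
  u,v=proj(s,t+M@np.array([x,58,-37])/1000); print(u,v,s["img"].max(2)[int(v)-8:int(v)+14,int(round(u))])
E
```

```text
[ 0.4632152   0.24028912 -0.02965988] [-0.37017899  0.8404954   0.64068405]
262 0 0
266 289 0
270 289 360
274 289 360
278 289 360
282 289 360
286 289 360
290 289 360
294 289 360
298 289 360
360.1077264898496 329.9283500861703 [ 23  23  17   5   8   0  13  85 179 172 164 168 167 169 170 174 171 170
 168 167 171 166]
364.37056164898553 329.64359387555294 [ 24  24  25  26  20  18  30 112 185 172 168 167 169 170 168 166 168 170
 165 167 171 172]
368.6269004766664 329.3592716180815 [ 64  58  72 100  95 100 140 173 173 168 168 165 164 165 160 163 167 165
 166 165 167 165]
```

Fingertip offset ≈ 37 mm, so the tips are at about z = 7 mm. Down 3 mm more, then close.

Emit:
jog_arm --steps '[[[0, 0, 1.5], 0, 88], [[0, 0, 1.5], 0, 80], [[0, 0, 0], 0, 70], [[0, 0, 0], 0, 60], [[0, 0, 0], 0, 50], [[0, 0, 0], 0, 40], [[0, 0, 0], 0, 36], [[0, 0, 0], 0, 36], [[0, 0, 0], 0, 36], [[0, 0, 0], 0, 36], [[0, 0, 0], 0, 36], [[0, 0, 0], 0, 36]]'

```text
t: 6.1
position: [0.4633, 0.2404, -0.0324]
ee_rot: [0.15, 3.138, 0.0]
force: [-0.4, -0.1, -0.6]
width: 0.0421
finger_force: 30.0
```

Gripped, at 42 mm and 30 N. I'll lift and go just past the cell to view the rod from above.

Emit:
jog_arm --steps '[[[0, 0, -8], 0, 36], [[0, 0, -20], 0, 36], [[0, 0, -30], 0, 36], [[0, 0, -32], 0, 36], [[0, 0, -30], 0, 36], [[0, 0, -20], 0, 36], [[0, 0, -10], 0, 36], [[-10, -10, 0], 0, 36], [[-19, -18.8, 0], 0, 36], [[-19, -18.8, 0], 0, 36], [[-19, -18.8, 0], 0, 36], [[-19, -18.8, 0], 0, 36], [[-19, -18.8, 0], 0, 36], [[-19, -18.8, 0], 0, 36], [[-19, -18.8, 0], 0, 36], [[-15, -15, 0], 0, 36], [[-5, -4, 0], 0, 36], [[0, 0, 0], 0, 36], [[0, 0, 0], 0, 36], [[0, 0, 0], 0, 36]]'

```text
t: 7.77
position: [0.6087, 0.0672, 0.1173]
ee_rot: [-0.146, -3.137, -0.002]
force: [0.1, -0.1, -1.1]
width: 0.0421
finger_force: 30.0
```

```bash
python3 - <<'E'
from h import *
o=bot.get_obs(); print(o["position"],o["force"],o["width"])
c=cam("wrist"); print(c["T"][:3,3],[proj(c,[.548,.065,z]).round(1) for z in(.114,.086,.06,.012)])
hsv=cv2.cvtColor(c["img"],cv2.COLOR_RGB2HSV); m=cv2.inRange(hsv,(100,100,20),(125,255,255))
save("f1",c["img"]); cs,_=cv2.findContours(m,cv2.RETR_EXTERNAL,cv2.CHAIN_APPROX_NONE)
for q in cs:
    if cv2.contourArea(q)>80: print(cv2.contourArea(q),cv2.boundingRect(q),cv2.minAreaRect(q))
E
```

```text
[0.60874616 0.0672225  0.11734721] [ 0.08207525 -0.14612845 -1.11003315] 0.042051518011618674
[0.53773079 0.07330304 0.30102786] [array([305.4, 156.1]), array([307.2, 153.3]), array([308.4, 151.3]), array([310.2, 148.5])]
773.0 (276, 182, 62, 23) ((306.4718933105469, 193.2660369873047), (61.07381057739258, 21.572450637817383), 1.2730300426483154)
1049.5 (0, 158, 33, 48) ((15.999998092651367, 181.49998474121094), (31.999996185302734, 46.99999237060547), 0.0)
803.0 (274, 100, 66, 23) ((306.55560302734375, 110.72112274169922), (65.04698944091797, 21.57568359375), 1.1457629203796387)
```

View pics/f1.png

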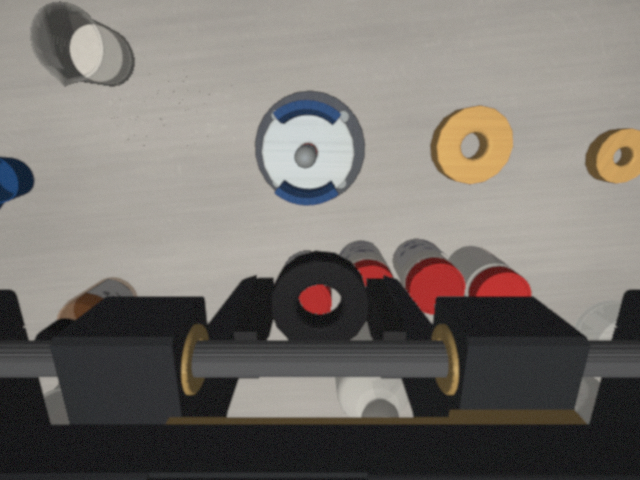

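The wrist view shows the rod's top at (306,155) inside the pocket, walls at the top and bottom of the picture (aligned with the tool within 1°), and the spacer held at about (320,299). I'll compute the offsets.

```bash
cat > ring.py <<'E'
from h import *
def tip(o,c,z,rows=(225,350),thr=45,hue=None):
    "centre in the tool frame of a gripped ring's hole/outer face by contour at world height z"
E
python3 - <<'E'
from h import *
o=bot.get_obs(); M=R.from_rotvec(o["ee_rot"]).as_matrix(); t=o["position"]
c=cam("wrist"); im=c["img"]; g=im.max(2)
# rod: dark blob in the bright pocket
sub=np.zeros_like(g); sub[135:172,288:328]=(g[135:172,288:328]<150)*255
cs,_=cv2.findContours(sub,cv2.RETR_EXTERNAL,cv2.CHAIN_APPROX_NONE); q=max(cs,key=cv2.contourArea); print("rod",cv2.contourArea(q),cv2.boundingRect(q),cv2.minEnclosingCircle(q))
# walls
hsv=cv2.cvtColor(im,cv2.COLOR_RGB2HSV); m=cv2.inRange(hsv,(100,100,20),(125,255,255)); m[:,:200]=0; m[:,400:]=0; m[:80]=0; m[220:]=0
pts=cv2.findNonZero(m); h=cv2.convexHull(pts); e=cv2.fitEllipse(h); print("wall ellipse",e)
(u,v),_,_=e; F=ray(c,u,v,.086); a=ray(c,306.5,100,.086); b=ray(c,306.5,204.5,.086); print("fixture",F,"extent",np.linalg.norm(a-b),(a+b)/2)
# hole of ring: non-dark pixels enclosed
k=np.zeros_like(g); k[250:346,276:366]=(g[250:346,276:366]<40)*255
cs,hr=cv2.findContours(k,cv2.RETR_CCOMP,cv2.CHAIN_APPROX_NONE)
for q,H in zip(cs,hr[0]):
    if cv2.contourArea(q)>200: print("ring cont",cv2.contourArea(q),cv2.boundingRect(q),"hole" if H[3]>=0 else "outer")
# outer ring ring front arc: topmost dark row by column
xs=np.arange(285,356,5); ys=[next(r for r in range(235,300) if g[r,x]<40) for x in xs]; print(list(zip(xs,ys)))
# expected ring top circle for ring at tool offset dx
zt=t[2]+.0324+.014
for dx in(-4,-2,0,2,4,6):
    p=t+M@np.array([dx,0,0])/1000; p[2]=zt; f=p+M@np.array([.022,0,0]); h=p+M@np.array([-.022,0,0]);print(dx,proj(c,f).round(1),proj(c,h).round(1), proj(c,p+M@np.array([.01,0,0])).round(1))
print(t)
E
```

```text
rod 420.5 (295, 142, 23, 26) ((305.53704833984375, 154.38888549804688), 12.86386775970459)
wall ellipse ((306.3671875, 151.719482421875), (98.05677795410156, 104.94532775878906), 173.135986328125)
fixture [0.54718114 0.06458985 0.086     ] extent 0.06153173064256927 [0.54874243 0.06450989 0.086     ]
ring cont 2394.5 (276, 287, 90, 54) outer
ring cont 721.0 (276, 252, 88, 38) outer
[(np.int64(285), 267), (np.int64(290), 263), (np.int64(295), 259), (np.int64(300), 256), (np.int64(305), 254), (np.int64(310), 253), (np.int64(315), 252), (np.int64(320), 253), (np.int64(325), 253), (np.int64(330), 254), (np.int64(335), 254), (np.int64(340), 257), (np.int64(345), 260), (np.int64(350), 263), (np.int64(355), 268)]
-4 [320.5 265.8] [320.4 355.8] [320.5 291.8]
-2 [320.5 261.3] [320.4 352. ] [320.5 287.5]
0 [320.5 256.8] [320.4 348.2] [320.5 283.2]
2 [320.5 252.3] [320.4 344.3] [320.5 278.9]
4 [320.5 247.8] [320.4 340.4] [320.5 274.6]
6 [320.5 243.2] [320.4 336.5] [320.5 270.2]
[0.60888399 0.06722462 0.11751983]
```

Emit:
jog_arm --steps '[[[8, -1, 0], 0, 36], [[14, -2, 0], 0, 36], [[16, -2.4, 0], 0, 36], [[14, -2, 0], 0, 36], [[8, -1, 0], 0, 36], [[0.4, 0, 10], 0, 36], [[0, 0, 10], 0, 36], [[0, 0, 5], 0, 36], [[0, 0, 0], 0, 36], [[0, 0, 0], 0, 36], [[0, 0, 0], 0, 36]]'

```text
t: 8.78
position: [0.5498, 0.0624, 0.0923]
ee_rot: [0.151, 3.138, 0.0]
force: [0.2, -0.2, -0.3]
width: 0.0422
finger_force: 30.0
```

```bash
python3 - <<'E'
from h import *
o=bot.get_obs(); t=o["position"];print(t,o["force"]); M=R.from_rotvec(o["ee_rot"]).as_matrix()
c=cam("wrist"); print("rodtop pred",proj(c,[.548,.0645,.112]),"err tool mm",1000*M.T@(np.array([.548,.0645,t[2]])-t))
g=c["img"].max(2); print("hole rows");
for r in range(268,318,4): print(r,g[r,290:352:4])
E
```

```text
[0.54978902 0.06244094 0.0923092 ] [ 0.16564522 -0.15648948 -0.30580365]
rodtop pred [323.90064552 276.16081728] err tool mm [1.97797897e+00 1.87827601e+00 1.14535213e-04]
hole rows
268 [18 41 42 42 44 43 41 42 44 43 42 46 43 40 31 21]
272 [38 44 43 39 42 42 43 41 45 41 42 42 41 39 40 32]
276 [40 43 43 41 48 41 38 37 39 43 40 41 36 39 39 42]
280 [40 43 41 40 40 40 41 36 40 43 40 36 40 38 43 41]
284 [39 38 43 38 36 36 40 49 56 48 39 39 38 41 38 46]
288 [42 38 43 43 44 64 61 64 60 64 56 42 37 38 40 44]
292 [37 42 39 62 74 74 84 79 73 78 84 83 47 42 43 40]
296 [ 40  35  46 104  74  72  73  74  77  73  79  77  75  35  33  37]
300 [ 39  34  42 123 126 117 101  89  85  86  96 110 118  33  40  38]
304 [ 41  35  30 122 135 124 125 121 128 120 125 120  69  32  39  38]
308 [ 43  37  25  27 158 176 167 158 156 157 156 113  24  31  37  40]
312 [ 37  35  28  21  23  89 154 164 167 137  77  24  18  30  35  40]
316 [36 41 28 18 27 19 15 22 26 25 20 20 26 36 37 38]
```

The hole's edge shows the ring is centred in the grip. I'll correct by 2 mm in each axis, start down over the rod and check the force.

Emit:
jog_arm --steps '[[[2, 1.9, 0], 0, 36], [[0, 0, 0], 0, 36], [[0, 0, 4], 0, 36], [[0, 0, 5], 0, 36], [[0, 0, 6], 0, 36], [[0, 0, 6], 0, 36], [[0, 0, 4], 0, 36], [[0, 0, 0], 0, 36], [[0, 0, 0], 0, 36]]'

```text
t: 9.58
position: [0.5472, 0.0643, 0.0671]
ee_rot: [-0.15, -3.137, 0.0]
force: [-0.2, 0.4, -0.5]
width: 0.0423
finger_force: 30.0
```

Emit:
jog_arm --steps '[[[-0.5, 0, 6], 0, 36], [[0, 0, 8], 0, 36], [[0, 0, 8], 0, 36], [[0, 0, 7], 0, 36], [[0, 0, 4], 0, 36], [[0, 0, 3], 0, 36], [[0, 0, 0], 0, 36], [[0, 0, 0], 0, 36]]'

```text
t: 10.25
position: [0.5479, 0.0644, 0.0314]
ee_rot: [-0.15, -3.138, -0.0]
force: [-0.2, 0.6, -0.5]
width: 0.0419
finger_force: 30.0
```

Emit:
jog_arm --steps '[[[0, 0, 1], 0, 36], [[0, 0, 1], 0, 36], [[0, 0, 0.7], 0, 36], [[0, 0, 0], 0, 36]]'

```text
t: 10.58
position: [0.548, 0.0643, 0.0288]
ee_rot: [0.15, 3.138, 0.0]
force: [0.3, 0.9, 0.0]
width: 0.0415
finger_force: 30.0
```

Emit:
jog_arm --steps '[[[0, 0, 0.7], 0, 36], [[0, 0, 0.7], 0, 36], [[0, 0, 0], 0, 36]]'

```text
t: 10.83
position: [0.5481, 0.0644, 0.0276]
ee_rot: [0.15, 3.138, 0.0]
force: [-0.9, -0.0, 1.3]
width: 0.0421
finger_force: 30.0
```

At the expected seated height with a slight contact. I'll release, rise, and pull back to look.

Emit:
jog_arm --steps '[[[0, 0, 0], 0, 46], [[0, 0, 0], 0, 52], [[0, 0, 0], 0, 60], [[0, 0, 0], 0, 70], [[0, 0, 0], 0, 70], [[0, 0, -6], 0, 70], [[0, 0, -15], 0, 70], [[0, 0, -25], 0, 70], [[0, 0, -25], 0, 70], [[0, 0, -20], 0, 70], [[-15, 0, -4], 0, 80], [[-25, 0, 0], 0, 88], [[-20, 0, 0], 0, 88], [[0, 0, 0], 0, 88], [[0, 0, 0], 0, 88]]'

```text
t: 12.08
position: [0.6079, 0.0583, 0.1225]
ee_rot: [0.152, 3.138, 0.0]
force: [-0.8, -0.1, -0.5]
width: 0.0882
finger_force: 0.0
```

```bash
python3 - <<'E'
from h import *
o=bot.get_obs(); t=o["position"];print(t,o["force"])
c=cam("wrist"); im=c["img"]; hsv=cv2.cvtColor(im,cv2.COLOR_RGB2HSV)
u,v=proj(c,[.548,.0645,.074]); print("pocket ring-top pred",u,v, "rod top pred",proj(c,[.548,.0645,.112]),"outer r px",c["fx"]*.022/(c["T"][2,3]-.074))
y0,x0=int(v)-75,int(u)-100; s=cam("side"); a,b=proj(s,[.548,.0645,.08]).astype(int)
save("p1",np.hstack([cv2.resize(im[y0:y0+150,x0:x0+200],(400,300)),cv2.resize(s["img"][b-38:b+37,a-50:a+50],(400,300),interpolation=cv2.INTER_CUBIC)])); print(x0,y0,a-50,b-38)
E
```

```text
[0.60793219 0.05834032 0.12250158] [-0.82104106 -0.14999992 -0.54623289]
pocket ring-top pred 320.6519236263732 151.79305526780144 rod top pred [320.84911996 155.28592732] outer r px 32.932259831222304
220 76 256 212
```

View pics/p1.png

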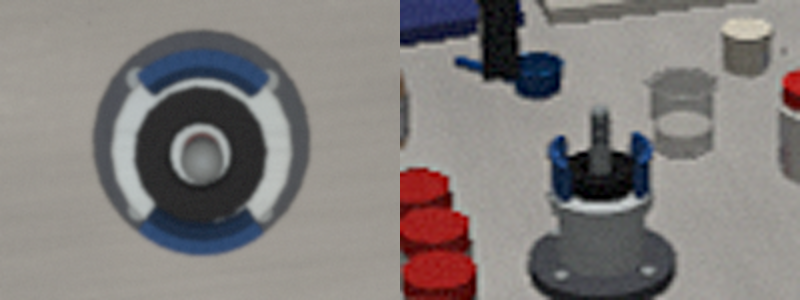

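The left crop shows the spacer flat and concentric at (320,152), matching the predicted seat (320.7,151.8), with the rod upright. Now the brass disc.

Emit:
jog_arm --steps '[[[2, 10, 0], 0, 88], [[5, 22, 0], 0, 88], [[5, 24, 0], 0, 88], [[6, 26, 0], 0, 88], [[6, 26, 0], 0, 88], [[6, 26, 0], 0, 88], [[6, 26, 0], 0, 88], [[6, 26, 0], 0, 88], [[5, 24, 0], 0, 88], [[5, 22, 0], 0, 88], [[3, 14, 0], 0, 88], [[1.4, 8, 10], 0, 88], [[0, 0, 10], 0, 88], [[0, 0, 0], 0, 88], [[0, 0, 0], 0, 88], [[0, 0, 0], 0, 88]]'

```text
t: 13.52
position: [0.5764, 0.3145, 0.102]
ee_rot: [-0.154, -3.138, 0.003]
force: [-0.1, -0.2, 0.6]
width: 0.0882
finger_force: 0.0
```

```bash
cat > disc.py <<'E'
from h import *
def brass(c,zt,box):
    hsv=cv2.cvtColor(c["img"],cv2.COLOR_RGB2HSV); m=cv2.inRange(hsv,(10,80,60),(30,255,255)); k=np.zeros_like(m); x0,y0,x1,y1=box; k[y0:y1,x0:x1]=m[y0:y1,x0:x1]
    cs,hr=cv2.findContours(k,cv2.RETR_CCOMP,cv2.CHAIN_APPROX_NONE); out=[]
    for q,H in zip(cs,hr[0]):
        if cv2.contourArea(q)>60 and len(q)>5:
            e=cv2.fitEllipse(q); p=ray(c,*e[0],zt); print("hole" if H[3]>=0 else "outer",np.round(e[0],1),np.round(e[1],1),cv2.boundingRect(q),p.round(4)); out.append(p)
    return out
E
python3 - <<'E'
from disc import *
o=bot.get_obs(); t=o["position"];print(t,o["force"]); M=R.from_rotvec(o["ee_rot"]).as_matrix()
c=cam("wrist"); u,v=proj(c,[.576,.3165,.014]).astype(int); print(u,v)
for p in brass(c,.014,(u-50,v-45,u+50,v+45)): print("move",1000*M.T@(np.r_[p[:2],t[2]]-t))
E
```

```text
[0.57636812 0.3145052  0.10195909] [-0.08251122 -0.24760279  0.55806472]
322 225
outer [323.  225.4] [52.4 52.7] (297, 199, 53, 54) [0.5761 0.3168 0.014 ]
hole [322.8 225. ] [16.2 18.7] (313, 217, 20, 17) [0.5758 0.3167 0.014 ]
move [ 0.45352351  2.24297853 -0.00403042]
move [ 0.778615    2.08655079 -0.0036731 ]
```

Emit:
jog_arm --steps '[[[0.5, 2.1, 10], 0, 88], [[0, 0, 20], 0, 88], [[0, 0, 25], 0, 88], [[0, 0, 25], 0, 88], [[0, 0, 22], 0, 88], [[0, 0, 15], 0, 88], [[0, 0, 10], 0, 88], [[0, 0, 5], 0, 80], [[0, 0, 2], 0, 70], [[0, 0, 0], 0, 60], [[0, 0, 0], 0, 52], [[0, 0, 0], 0, 46], [[0, 0, 0], 0, 40], [[0, 0, 0], 0, 36], [[0, 0, 0], 0, 36], [[0, 0, 0], 0, 36], [[0, 0, 0], 0, 36]]'

```text
t: 14.98
position: [0.5759, 0.319, -0.0309]
ee_rot: [0.15, 3.137, 0.001]
force: [-0.7, -0.6, 5.0]
width: 0.0418
finger_force: 30.0
```

Gripped. I'll lift, carry it above the rod and measure the disc in the grip.

Emit:
jog_arm --steps '[[[0, 0, -8], 0, 36], [[0, 0, -20], 0, 36], [[0, 0, -30], 0, 36], [[0, 0, -30], 0, 36], [[0, 0, -30], 0, 36], [[0, 0, -20], 0, 36], [[0, 0, -10], 0, 36], [[0, -10, 0], 0, 36], [[0, -22, 0], 0, 36], [[0, -26, 0], 0, 36], [[1, -26, 0], 0, 36], [[1, -26, 0], 0, 36], [[1, -26, 0], 0, 36], [[1, -26, 0], 0, 36], [[0, -26, 0], 0, 36], [[0, -26, 0], 0, 36], [[0, -22, 0], 0, 36], [[0, -14, 0], 0, 36], [[0, -6, 0], 0, 36], [[0, 0, 0], 0, 36]]'

```text
t: 16.65
position: [0.5457, 0.0617, 0.1151]
ee_rot: [-0.155, -3.135, 0.003]
force: [-0.0, 0.0, 0.3]
width: 0.0416
finger_force: 30.0
```

```bash
cat > fit.py <<'E'
from disc import *
o=bot.get_obs(); t=o["position"];print(t,o["force"],o["width"]); M=R.from_rotvec(o["ee_rot"]).as_matrix()
c=cam("wrist"); zt=t[2]+.0309+.014
q=proj(c,[t[0],t[1],zt]); print("disc pred px at tool axis",q)
for p in brass(c,zt,(int(q[0])-70,215,int(q[0])+70,345)): print("disc in tool",1000*M.T@(np.r_[p[:2],t[2]]-t))
print("rod in tool",1000*M.T@(np.array([.5478,.0648,t[2]])-t))
E
python3 fit.py
```

```text
[0.54565644 0.06169689 0.11506218] [-0.00653732  0.04459631  0.31315095] 0.04162765242035215
disc pred px at tool axis [319.99873647 302.52317934]
outer [319.7 298.6] [92.9 98.8] (271, 251, 98, 91) [0.5438 0.0617 0.16  ]
hole [319.5 299.4] [20.9 30.8] (303, 289, 33, 22) [0.5441 0.0616 0.16  ]
disc in tool [ 1.89240327 -0.13551839  0.00596562]
disc in tool [ 1.49975528 -0.23759203  0.00499579]
rod in tool [-1.82651088  3.29967584 -0.01227983]
```

```bash
cat > prof.py <<'E'
from h import *
o=bot.get_obs(); t=o["position"]; M=R.from_rotvec(o["ee_rot"]).as_matrix(); c=cam("wrist"); zt=t[2]+.0309+.014
P=lambda x,z:round(proj(c,np.r_[(t+M@np.array([x,0,0])/1000)[:2],z])[1],1)
for dx in(0,2): print(dx,"front bot",P(22+dx,zt-.014),"front top",P(22+dx,zt),"hole front",P(7.5+dx,zt),"hole rear top",P(-7.5+dx,zt),"hole rear bot",P(-7.5+dx,zt-.014),"rear top",P(-22+dx,zt))
for r in range(246,352,2): print(r,c["img"][r,314:326].mean(0).astype(int),end=" ")
E
python3 prof.py
```

```text
0 front bot 245.3 front top 255.5 hole front 287.0 hole rear top 317.9 hole rear bot 303.2 rear top 346.2
2 front bot 241.2 front top 251.0 hole front 282.7 hole rear top 313.8 hole rear bot 299.5 rear top 342.3
246 [66 67 65] 248 [62 63 63] 250 [72 66 58] 252 [88 72 47] 254 [89 71 44] 256 [88 70 43] 258 [89 71 44] 260 [126 100  61] 262 [189 149  89] 264 [209 164  98] 266 [208 163  97] 268 [208 164  98] 270 [208 163  97] 272 [207 163  98] 274 [206 162  97] 276 [206 162  96] 278 [207 163  97] 280 [206 162  96] 282 [207 162  97] 284 [207 162  97] 286 [204 160  96] 288 [191 151  91] 290 [126 108  95] 292 [ 54  78 116] 294 [ 54  80 116] 296 [121 125 135] 298 [165 161 155] 300 [167 162 155] 302 [168 163 156] 304 [168 164 157] 306 [169 164 157] 308 [135 126 114] 310 [90 73 49] 312 [88 70 43] 314 [88 70 43] 316 [88 70 44] 318 [92 73 45] 320 [128 101  61] 322 [174 138  82] 324 [206 164  98] 326 [205 162  97] 328 [201 159  95] 330 [201 157  94] 332 [200 157  94] 334 [198 156  93] 336 [199 158  94] 338 [196 154  92] 340 [125 101  65] 342 [47 45 44] 344 [51 52 52] 346 [58 58 59] 348 [54 54 55] 350 [68 69 69]
```

The disc's rear edge is hidden by the gripper bar. Its front edges and hole, less the bias seen with the spacer, put it within about 0.5 mm of the tool axis. I'll shift over the rod and lower to just above its top.

Emit:
jog_arm --steps '[[[-1.5, 3.5, 0], 0, 36], [[0, 0, 5], 0, 36], [[0, 0, 10], 0, 36], [[0, 0, 8], 0, 36], [[0, 0, 4], 0, 36], [[0, 0, 0], 0, 36], [[0, 0, 0], 0, 36], [[0, 0, 0], 0, 36]]'

```text
t: 17.42
position: [0.549, 0.0679, 0.0894]
ee_rot: [0.15, 3.138, 0.0]
force: [-0.4, -0.2, -0.1]
width: 0.0418
finger_force: 30.0
```

```bash
cat fit.py > f2.py; cat >> f2.py <<'E'
for z in(.114,.108,.086): print(z,proj(c,[.5478,.0648,z]).round(1))
u,v=map(int,q); g=c["img"].astype(int)
for r in range(v-22,v+18,3): print(r," ".join(f"{a[0]:3d}{'b' if a[0]-a[2]>25 else ' '}" for a in g[r,u-24:u+26:3]))
E
python3 f2.py
```

```text
[0.54899041 0.0678996  0.08942934] [-0.41892571 -0.18491197 -0.08764448] 0.041784368557799066
disc pred px at tool axis [320.23973584 302.77818888]
outer [319.5 298.6] [92.9 98.9] (271, 251, 98, 91) [0.5469 0.0678 0.1343]
hole [319.6 299.8] [20.  30.1] (304, 290, 32, 21) [0.5475 0.0677 0.1343]
disc in tool [ 2.02704192e+00 -3.08431197e-01 -2.81523020e-04]
disc in tool [ 1.44398197e+00 -2.89412386e-01 -2.08590389e-04]
rod in tool [ 8.88522016e-01 -3.19923854e+00 -4.77064556e-04]
0.114 [313.7 282. ]
0.108 [313.9 277.2]
0.086 [314.5 262. ]
280 213b 214b 213b 210b 213b 205b 206b 210b 208b 212b 214b 210b 212b 211b 208b 209b 207b
283 212b 213b 214b 212b 209b 203b 207b 210b 208b 213b 210b 210b 211b 210b 207b 207b 208b
286 212b 213b 210b 210b 206b 204b 210b 206b 206b 207b 210b 210b 207b 206b 207b 206b 208b
289 214b 209b 211b 207b 199b 197b 184b 172b 162b 173b 195b 203b 206b 208b 209b 207b 210b
292 212b 211b 206b 191b 179b 110b  50   36   30   36   59  136b 194b 202b 206b 209b 207b
295 209b 210b 198b 169b  62   29   26   29   31   32   37   35  108b 192b 203b 208b 203b
298 211b 204b 180b  83   35   31   32   35   35   35   38   34   40  146b 200b 207b 202b
301 210b 197b 158b  83b  35   31   38   36   34   39   31   36   44  113b 190b 204b 205b
304 207b 188b 138b  89b  67   39   38   35   40   41   45   54   82   99b 179b 201b 208b
307 201b 187b 141b  90b  90b  83   64   53   54   58   73   87b  90b 107b 177b 203b 207b
310 203b 196b 157b  94b  90b  92b  86b  91b  89b  88b  88b  91b  91b 122b 189b 205b 207b
313 201b 202b 181b 127b  92b  90b  90b  86b  88b  92b  93b  89b 102b 156b 199b 208b 206b
316 206b 206b 193b 167b 120b  96b  90b  89b  85b  89b  91b 100b 147b 193b 206b 209b 206b
319 205b 206b 202b 194b 177b 138b 116b 106b 102b 112b 128b 159b 189b 208b 204b 204b 204b
```

Emit:
jog_arm --steps '[[[1.1, -2.9, 0], 0, 36], [[0, 0, 0], 0, 36], [[0, 0, 0], 0, 36], [[0, 0, 0], 0, 36], [[0, 0, 0], 0, 36]]'

```text
t: 17.88
position: [0.5476, 0.0651, 0.0895]
ee_rot: [0.151, 3.138, 0.0]
force: [-0.6, 0.3, -0.5]
width: 0.042
finger_force: 30.0
```

```bash
python3 fit.py
```

```text
[0.54762007 0.06510564 0.08954677] [-0.61035515  0.25123477 -0.45721024] 0.041957007844877894
disc pred px at tool axis [320.31191732 302.84173216]
outer [319.6 298.6] [92.9 98.9] (271, 251, 98, 91) [0.5455 0.065  0.1344]
hole [319.5 299.6] [20.4 29.5] (304, 289, 32, 22) [0.546  0.0649 0.1344]
disc in tool [ 2.07903410e+00 -3.20694010e-01 -6.64512779e-04]
disc in tool [ 1.59558308e+00 -3.75918262e-01 -5.41105811e-04]
rod in tool [-2.08359109e-01 -2.87017087e-01 -9.91481041e-06]
```

Aligned within a few tenths of a millimetre. Lowering with force checks.

Emit:
jog_arm --steps '[[[0, 0, 3], 0, 36], [[0, 0, 3], 0, 36], [[0, 0, 3], 0, 36], [[0, 0, 3], 0, 36], [[0, 0, 3], 0, 36], [[0, 0, 0], 0, 36], [[0, 0, 0], 0, 36]]'

```text
t: 18.52
position: [0.5473, 0.0651, 0.0741]
ee_rot: [-0.15, -3.137, 0.0]
force: [0.7, -1.1, -0.5]
width: 0.0417
finger_force: 30.0
```

The disc is past the rod's rounded end with no load. On to just above the spacer.

Emit:
jog_arm --steps '[[[0, 0, 4], 0, 36], [[0, 0, 5], 0, 36], [[0, 0, 5], 0, 36], [[0, 0, 5], 0, 36], [[0, 0, 5], 0, 36], [[0, 0, 3], 0, 36], [[0, 0, 1.5], 0, 36], [[0, 0, 0], 0, 36], [[0, 0, 0], 0, 36]]'

```text
t: 19.27
position: [0.5475, 0.0651, 0.0459]
ee_rot: [-0.15, -3.138, -0.0]
force: [0.2, 0.4, -0.7]
width: 0.0415
finger_force: 30.0
```

Emit:
jog_arm --steps '[[[0, 0, 1], 0, 36], [[0, 0, 1], 0, 36], [[0, 0, 0], 0, 36], [[0, 0, 0], 0, 36]]'

```text
t: 19.6
position: [0.5475, 0.065, 0.044]
ee_rot: [0.15, 3.138, 0.0]
force: [0.1, 0.3, -1.1]
width: 0.0416
finger_force: 30.0
```

Emit:
jog_arm --steps '[[[0, 0, 0.8], 0, 36], [[0, 0, 0], 0, 36], [[0, 0, 0], 0, 36]]'

```text
t: 19.85
position: [0.5475, 0.0651, 0.0431]
ee_rot: [-0.15, -3.138, -0.0]
force: [-0.6, -0.5, -1.2]
width: 0.0418
finger_force: 30.0
```

Emit:
jog_arm --steps '[[[0, 0, 0.8], 0, 36], [[0, 0, 0], 0, 36], [[0, 0, 0], 0, 36]]'

```text
t: 20.1
position: [0.5476, 0.0651, 0.043]
ee_rot: [0.15, 3.137, -0.0]
force: [-1.6, -0.5, 6.8]
width: 0.0416
finger_force: 30.0
```

Contact at 6.8 N, so the disc is on the spacer. I'll release, rise, and look from the side.

Emit:
jog_arm --steps '[[[0, 0, -0.5], 0, 44], [[0, 0, 0], 0, 48], [[0, 0, 0], 0, 54], [[0, 0, 0], 0, 62], [[0, 0, 0], 0, 70], [[0, 0, 0], 0, 70], [[0, 0, -6], 0, 70], [[0, 0, -15], 0, 70], [[0, 0, -25], 0, 70], [[0, 0, -25], 0, 70], [[0, 0, -9], 0, 70], [[-15, 0, 0], 0, 70], [[-25, 0, 0], 0, 70], [[-20, 0, 0], 0, 70], [[0, 0, 0], 0, 70], [[0, 0, 0], 0, 70], [[0, 0, 0], 0, 70]]'

```text
t: 21.52
position: [0.6059, 0.0594, 0.1223]
ee_rot: [-0.15, -3.136, 0.0]
force: [0.2, -0.5, 0.1]
width: 0.07
finger_force: 0.0
```

```bash
python3 - <<'E'
from disc import *
o=bot.get_obs(); t=o["position"];print(t,o["width"]); M=R.from_rotvec(o["ee_rot"]).as_matrix()
c=cam("wrist"); im=c["img"]; u,v=proj(c,[.5478,.0648,.088]); print("pred",u,v,"rodtop",proj(c,[.5478,.0648,.11]))
brass(c,.088,(int(u)-50,int(v)-50,int(u)+50,int(v)+50))
y0,x0=int(v)-75,int(u)-100; s=cam("side"); a,b=proj(s,[.548,.0645,.08]).astype(int)
save("p2",np.hstack([cv2.resize(im[y0:y0+150,x0:x0+200],(400,300)),cv2.resize(s["img"][b-38:b+37,a-50:a+50],(400,300),interpolation=cv2.INTER_CUBIC)])); print(x0,y0)
E
```

```text
[0.60588851 0.05940337 0.12228204] 0.06998829390496425
pred 319.9244611509531 156.36427348792688 rodtop [319.93387104 158.77420064]
outer [319.7 158.2] [68.4 71.1] (285, 123, 70, 72) [0.5489 0.0645 0.088 ]
hole [319.7 158.7] [24.5 25. ] (307, 146, 26, 26) [0.5492 0.0645 0.088 ]
219 81
```

View pics/p2.png

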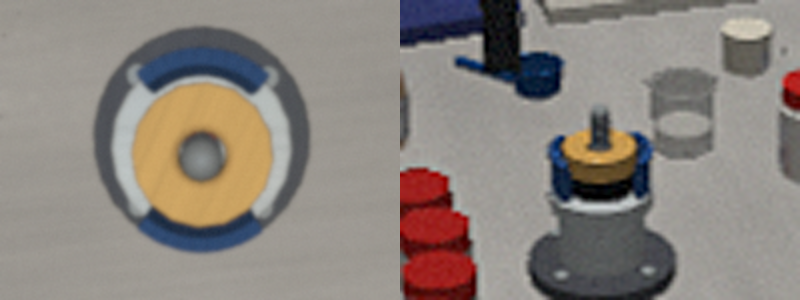

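The disc lies flat and concentric on the spacer, at (320,158) in the wrist view with the rod through its centre. Next I'll go over the rod and down to grip it.

Emit:
jog_arm --steps '[[[8, 0, 0], 0, 60], [[16, 0, 0], 0, 50], [[16, 0, 0], 0, 50], [[12, 0, 0], 0, 50], [[6.4, 0, 0], 0, 50], [[0, 0, 8], 0, 50], [[0, 0, 12], 0, 50], [[0, 0, 12], 0, 50], [[0, 0, 10], 0, 50], [[0, 0, 6], 0, 50], [[0, 0, 4], 0, 50], [[0, 0, 0], 0, 50], [[0, 0, 0], 0, 50], [[0, 0, 0], 0, 50]]'

```text
t: 22.78
position: [0.5495, 0.065, 0.0712]
ee_rot: [0.15, 3.137, 0.001]
force: [0.1, -0.2, -0.2]
width: 0.0502
finger_force: 0.0
```

Emit:
jog_arm --steps '[[[1.7, 0, 4], 0, 50], [[0, 0, 4], 0, 50], [[0, 0, 4], 0, 50], [[0, 0, 2.5], 0, 50], [[0, 0, 0], 0, 40], [[0, 0, 0], 0, 30], [[0, 0, 0], 0, 22], [[0, 0, 0], 0, 16], [[0, 0, 0], 0, 8], [[0, 0, 0], 0, 4], [[0, 0, 0], 0, 4], [[0, 0, 0], 0, 4], [[0, 0, 0], 0, 4]]'

```text
t: 23.87
position: [0.5475, 0.0651, 0.0564]
ee_rot: [0.15, 3.138, 0.0]
force: [0.2, 0.3, 0.8]
width: 0.0106
finger_force: 30.0
```

Rod gripped. I'll draw it up gently.

Emit:
jog_arm --steps '[[[0, 0, -2], 0, 4], [[0, 0, -3], 0, 4], [[0, 0, -4], 0, 4], [[0, 0, -4], 0, 4], [[0, 0, -4], 0, 4], [[0, 0, -3], 0, 4], [[0, 0, 0], 0, 4], [[0, 0, 0], 0, 4]]'

```text
t: 24.53
position: [0.5476, 0.0651, 0.0766]
ee_rot: [0.151, 3.137, 0.0]
force: [-0.2, 0.1, -0.6]
width: 0.011
finger_force: 30.0
```

Emit:
jog_arm --steps '[[[0, 0, -4], 0, 4], [[0, 0, -4], 0, 4], [[0, 0, -4], 0, 4], [[0, 0, -4], 0, 4], [[0, 0, -3], 0, 4], [[0, 0, -1], 0, 4], [[0, 0, 0], 0, 4], [[0, 0, 0], 0, 4], [[0, 0, 0], 0, 4], [[0, 0, 0], 0, 4]]'

```text
t: 25.37
position: [0.5473, 0.065, 0.0961]
ee_rot: [-0.15, -3.138, 0.0]
force: [-0.3, 0.1, -1.0]
width: 0.0112
finger_force: 30.0
```

```bash
python3 - <<'E'
from h import *
o=bot.get_obs(); print(o["position"],o["force"],o["width"],o["finger_force"])
s=cam("side"); a,b=proj(s,[.548,.0645,.1]).astype(int); print(a,b,"disc top front",proj(s,[.548,.0645,.088]),"band top",proj(s,[.548,.0645,.094]))
im=s["img"].astype(int)
for r in range(b-14,b+12): print(r,im[r,a-3:a+4].mean(0).astype(int), end=" ")
save("p3",np.hstack([cv2.resize(s["img"][b-55:b+35,a-60:a+60],(400,300),interpolation=cv2.INTER_CUBIC),cv2.resize(cam("wrist")["img"][200:350,220:420],(400,300))]))
E
```

```text
[0.54727571 0.06504363 0.09610086] [-0.2794228  0.0594015 -1.0420782] 0.011180802938956668 29.99945417046547
306 243 disc top front [306.08945089 247.79650468] band top [306.05931076 245.54151044]
229 [17 18 19] 230 [15 17 17] 231 [15 19 18] 232 [ 8  8 12] 233 [46 46 46] 234 [102 102 101] 235 [91 92 92] 236 [91 92 90] 237 [92 92 91] 238 [92 93 92] 239 [89 90 89] 240 [92 92 93] 241 [91 92 90] 242 [90 93 92] 243 [93 92 93] 244 [101  94  82] 245 [105  93  70] 246 [105  87  68] 247 [104  56  37] 248 [85 32 19] 249 [124  83  44] 250 [199 152  82] 251 [203 158  85] 252 [179 139  73] 253 [80 62 35] 254 [96 74 38]
```

View pics/p3.png

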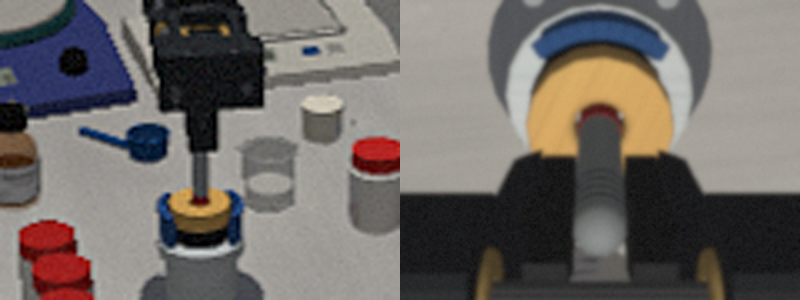

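The rod is up 39.7 mm. The side view shows red between rows 246.7 and 249, just above the disc top, which matches a 40 mm lift without slip. Both rings are still seated. Handing in.

```bash
python3 -c "
from station import hand_in
print(hand_in())"
```

```text
the job is handed in; nothing more can be done
None
```

The job is handed in, with no verdict returned: both rings looked seated, and the rod is held about 40 mm up with its red band half out of the disc. I viewed 11 pictures, one over the limit of 10.

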